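# Set the carrier lane with its eccentric bolt

## Robot

A 7-joint arm with a two-finger parallel gripper is mounted at the origin on a cart in front of the work surface, level with it; the furniture and walls round the work are solid. World frame = base frame: x ahead of the robot, y to its left, z up, the work surface at z = 0. Lengths are in m, angles in rad, forces in N, time in s.
With the tool pointing down it reaches from about 0.4 to 0.875 m from the base axis. Payload 19.3 kg.
Tool frame: the origin (TCP) lies between the finger pads; the fingertips stand bot.tcp_to_tips ahead of it and the grasp point (between the pads) lies 3 mm ahead of it (bot.tcp_to_tips is the distance from the TCP to the fingertips, in m); x points along the fingers, y is the direction in which the jaws open and shut, and the axes are right-handed (so a half turn about x gives the same grasp; the last joint's range is limited). The gripper opens to 85 mm and grips with 20 to 120 N. Pads are 22 mm wide; open, the fingers measure 114 mm over their backs; the gripper's body (76 mm by 85 mm) begins 54 mm behind the grasp point. The pads swing forward as they close: fully open they stand 13 mm farther back than shut.
Start: joints at [-1.254, 0.521, -0.036, 1.599, 0.021, 1.021, -0.113], TCP at [0.236, 0.579, 0.253] pointing down, gripper open.
Joint ranges: [-2.91, 2.91], [-0.3, 2.13], [-1.5, 1.42], [0.17, 2.43], [-1.26, 4.41], [0.16, 1.93], [-2.52, 2.52]. Speed limits (rad/s): [1.89, 1.89, 2.39, 2.39, 3.01, 3.01, 3.01].

## Interface

Orientations are given as [roll, pitch, yaw] about the fixed x, y, z axes, in that order (R = Rz(yaw) Ry(pitch) Rx(roll)).
In Python, from workcell import bot, eyes gives the robot as it stands. The module is installed in compiled form; this text tells all that it offers.
- The arm moves only by the tool step_arm, never from a script. Its argument "targets" is a list that holds one entry, the list of rows, each a list of 7 numbers: the shift along the tool's x, y, z in cm, then the turn, a rotation vector about the tool's x, y, z in rad, then the opening, from 0 (shut) to 1 (fully open). A call has 1 to 10 rows; each row is the pose to reach, as a shift and turn from the pose measured when the call began, along the tool's axes at that moment; what a row does not reach only later rows make up. A row lasts 1/10 s, in which the tool goes at most 50 mm and 8.59 degrees, less where a joint would pass 70% of its speed; a pose out of reach is approached as far as the arm can. A call with a gripper value outside its range is refused whole. The fingers move at their own pace and stop on an object; "grip_force" is the grip in N (left out, the last holds). Time passes only in rows, so rows that repeat a pose let the fingers close. It gives the time, the measured TCP pose, the force and the opening at its end, in the units of the state.
- bot.observe(): the state, without advancing time (a new reading comes with each control period).
- eyes.grab_frame(name): name is "side" or "top" or "wrist"; returns the picture (400x640x3 uint8, red, green, blue); there is no depth.
- eyes.get_calibration(name): a dict with "fx", "fy", "cx", "cy" (pixels), "camera_from_world" (4x4, takes a point from world to camera coordinates); the wrist camera has in their place "hand_eye" (4x4, takes a point from camera to tool coordinates, whose origin is the TCP and whose axes are the tool frame's). Camera axes: x right, y down, z forward; pixel columns grow to the right and rows downward; lengths in m; the calibration is good to about 2 mm. A picture is of the moment at which its call begins: read the wrist's pose just before it. get_calibration takes no time and is no camera call.
- bot.job_done(): hands the job in, once; it reports no verdict.
The state is a dict: "clock": time; "qpos": joint angles; "qd": joint speeds; "joint_efforts": joint torques, N m; "position": TCP position; "tool_rot": TCP orientation; "force": force on the tool from outside, world axes, zero at the start; "moment": the same for the moment, N m; "grip_width": finger opening in m.
Only numpy, scipy, OpenCV 4.12 (cv2) and the standard library are available. Lean on these libraries where they do the work, as an engineer would, in place of code of your own. Each camera call takes 0.05 s, during which the arm holds its last target.

## Task

The sample-carrier lane is too wide. Take the bar head of the eccentric bolt and turn it clockwise until the sliding rail leaves the setting gauge free to slide with only slight play (about 1 to 2 mm in all, not clamped), leaving the gauge near the open end meanwhile. Then prove the setting: slide the gauge along the lane, without lifting it out, up against the end stop, and leave it standing there with the lane still set and the things beside it undisturbed.

Things in the scene. Friction and masses are not known exactly. Their poses are not given: they have to be found in the camera images.
- lane_base: Fixed aluminium bed plate on the worktop, spanning x -105 to +65, y -125 to +125 mm, 10 mm thick. Origin on its underside. Its y axis runs along the lane, from the end stop to the open end; its x axis points across the lane, from the bolt to the fixed fence (away from the robot, give or take the yaw). The lane's floor is the plate's top.
- fence_face (a point): Middle of the lane-side face of the fixed fence, 11 mm above the lane's floor (axes as lane_base). The fence is an aluminium bar 22 mm tall, 12 mm thick, 212 mm long, on the +x side of the lane; where it is bolted differs by some mm from case to case.
- rail_face (a point): Middle of the lane-side face of the sliding rail, 11 mm above the lane's floor (axes as lane_base). A bar like the fence on the -x side; it moves along x only, driven by the bolt. Clear lane width = x distance from rail_face to fence_face: 29 to 37 mm at the start; the gauge is 24 mm wide, so aim at about 25.5 mm.
- bolt (a joint): Angle q of the eccentric bolt, rad, 0 (lane widest) to 1.8, growing clockwise seen from above; starts at 0.02 to 0.5. Clockwise narrows the lane, by 8 mm per rad. Vertical axis at x = -62, y = 0 mm of lane_base; stiff (about 0.12 N m), stays where it is left.
- bolt_head (a point): Centre of the bolt's head, on its axis, 50 mm above the worktop: a dark steel bar 46 mm long (this point's x axis), 12 mm thick (its y axis), spanning 34 to 60 mm above the worktop. Below it a 22 mm round neck, then the 36 mm eccentric disc in the rail's yoke, top 20.5 mm above the worktop. Turns with the bolt.
- gauge_center (a point): Centre, half-way up, of the loose setting gauge (0.13 to 0.23 kg), 45 mm above the worktop; axes near lane_base's. A steel block 24 mm wide (x), 60 long (y), 26 tall on the lane's floor; on it a black 16 x 16 mm grip post from 26 to 70 mm above the gauge's underside. Starts near the open end; touches the stop when its centre is 30 mm from stop_face along y.
- stop_face (a point): Middle of the face of the steel end stop that looks up the lane (towards +y of lane_base), 21 mm above the worktop; the stop is a block 22 mm tall across the lane's -y end.
- beaker_center (a point): Centre of a loose 44 mm glass beaker, 58 mm tall, standing beyond the fence; leave it alone.
- dye_vial_center (a point): Centre of a loose capped vial, 22 mm across, 48 mm tall, standing past the end stop; leave it alone.
- petri_dish_center (a point): Centre of a loose 59 mm petri dish, 15 mm tall, lying past the open end; leave it alone.
Things that resemble listed ones, but are neither listed nor needed, are in the scene too. Of the things that look like the part that bears gauge_center, the middle-sized one is meant.

How it is judged:
On the way, in this order (a step that is already met when the one before it is completed fails the run):
1. the lane is set to the gauge's width plus slight play, with the gauge still away from the stop (x of rail_face in the frame of fence_face between -0.0272 and -0.0242 m and y of gauge_center in the frame of stop_face above 0.06 m), for 0.2 s.
2. the gauge has been slid up against the end stop (y of gauge_center in the frame of stop_face below 0.038 m and z of gauge_center in the frame of lane_base below 0.051 m), for 0.2 s.
At the end, for the whole second after the job is handed in: The lane's clear width is 24.2 to 27.2 mm (gauge width plus 0.2 to 3.2 mm), and the gauge stands upright on the lane's floor between the rails, released and at rest, within 8 mm of touching the end stop (all of step 2 and x of rail_face in the frame of fence_face between -0.0272 and -0.0242 m and angle between gauge_center's own z axis and vertical below 0.08 rad and linear speed of gauge below 0.01 m/s and velocity of joint bolt below 0.02 rad/s).
It fails at once if the gauge is lifted out of the lane (more than 15 mm) (z of gauge_center in the frame of lane_base above 0.06 m).
It fails at once if a bystander is moved more than 15 mm (distance of any of beaker_center, dye_vial_center, petri_dish_center from where it was at the start of the episode above 0.015 m).
It also fails if it takes over 45 s, if anything falls off the work surface, if the arm or the gripper's body presses on something with over 40 N, if the wrist force passes 120 N, or if a joint passes its speed limit or range.

## Working session

There is one attempt and no reset: what is moved stays moved. The work goes in short steps, Python scripts to look and compute and a tool call to move; the robot and the scene stay as the last step left them, time stands still between calls to the robot, and variables do not carry over. Pictures are saved under pics/ and viewed, and the job is handed in when it is done.

Besides the shell and the picture viewer there is one more tool, called in YAML: its name, and indented under it one key for each argument. step_arm: Moves the arm, as the interface text tells. Its arguments: {"type":"object","properties":{"targets":{"type":"array","items":{"type":"array","items":{"type":"array","items":{"type":"number"}}}},"grip_force":{"type":"number"}},"required":["targets"]}

```bash
mkdir -p pics; ls; cat > h.py <<'E'
import numpy as np, cv2
from workcell import bot, eyes
def save(name,fn):
    im=eyes.grab_frame(name); cv2.imwrite('pics/'+fn,im[:,:,::-1]); return im
E
python3 - <<'E'
from h import *
s=bot.observe(); print(s, bot.tcp_to_tips)
for n in ["side","top","wrist"]:
    save(n,n+"0.png"); c=eyes.get_calibration(n); print(n,c)
E
```

```text
pics
{'clock': 0.0, 'qpos': array([-1.25421678,  0.52201594, -0.03630134,  1.59998072,  0.02121136,
        1.02109839, -0.11282034]), 'qd': array([ 8.72128757e-04, -3.86298049e-04,  2.42686412e-04, -4.25028665e-04,
        2.88773642e-04,  2.11704783e-04, -2.65194061e-06]), 'joint_efforts': array([-3.24396433e-04, -9.27113700e+01,  1.97993405e+00, -3.69946718e+01,
        1.78400218e-02,  8.14510568e-03, -1.66910104e-05]), 'position': array([0.23568996, 0.57853277, 0.25273459]), 'tool_rot': array([-1.47955782,  1.56967908, -1.86638484]), 'force': array([1.33881896, 0.82356766, 0.79387363]), 'moment': array([-0.02007138, -0.01814325,  0.00312265]), 'grip_width': 0.08561922205239926} 0.022
side {'fx': 431.9294291656829, 'fy': 431.9294291656829, 'cx': 323.481697442415, 'cy': 193.47998617429778, 'camera_from_world': array([[ 0.94252378, -0.33404811, -0.00779655, -0.53546199],
       [-0.17838738, -0.48331993, -0.8570763 ,  0.19447577],
       [ 0.28253649,  0.8092056 , -0.5151305 ,  0.65597449],
       [ 0.        ,  0.        ,  0.        ,  1.        ]])}
top {'fx': 517.3731847280892, 'fy': 517.3731847280892, 'cx': 314.0277302546787, 'cy': 200.14365409568484, 'camera_from_world': array([[ 0.02438446, -0.99965799,  0.00944967,  0.05978498],
       [-0.99829456, -0.02485055, -0.05282448,  0.59730591],
       [ 0.05304125, -0.00814545, -0.9985591 ,  1.28987357],
       [ 0.        ,  0.        ,  0.        ,  1.        ]])}
wrist {'fx': 347.6681378351599, 'fy': 347.6681378351599, 'cx': 318.7180684710694, 'cy': 196.41494766554314, 'hand_eye': array([[-1.38339576e-03, -2.90726186e-01,  9.56805294e-01,
        -1.21909001e-01],
       [ 9.99998890e-01,  1.27414257e-04,  1.48456211e-03,
        -1.60821416e-03],
       [-5.53511715e-04,  9.56806286e-01,  2.90725687e-01,
        -7.47068889e-02],
       [ 0.00000000e+00,  0.00000000e+00,  0.00000000e+00,
         1.00000000e+00]])}
```

View pics/top0.png

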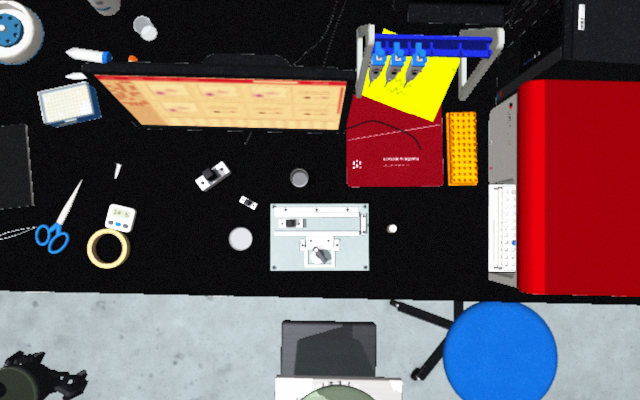

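View pics/side0.png

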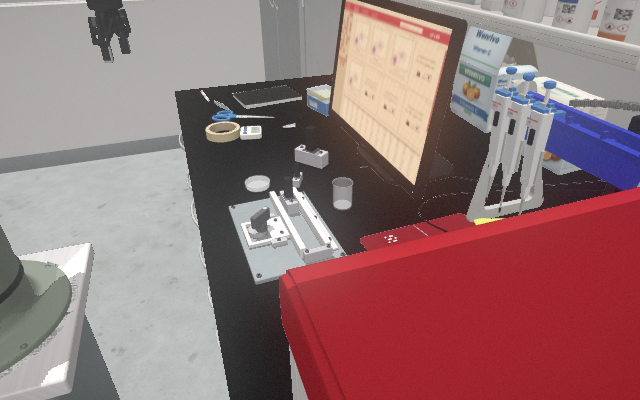

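View pics/wrist0.png

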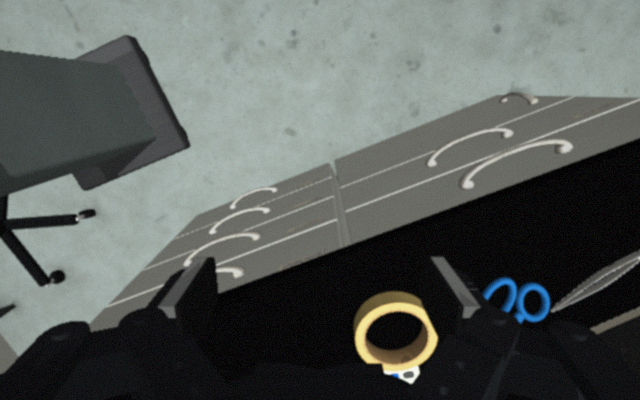

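The top view shows the fixture at about (320,237), with the gauge in the lane near (292,223), the bolt head near (319,256), the beaker at (300,178), the vial at (392,229) and the dish at (240,239). The two gauge lookalikes are at (212,176) and (248,202). I'll enlarge the fixture.

```bash
python3 - <<'E'
import cv2
a=cv2.imread('pics/top0.png')[195:280,262:378]; cv2.imwrite('pics/topc.png',cv2.resize(a,None,fx=6.8,fy=6.8,interpolation=cv2.INTER_CUBIC))
a=cv2.imread('pics/side0.png')[170:290,220:360]; cv2.imwrite('pics/sidec.png',cv2.resize(a,None,fx=5,fy=5,interpolation=cv2.INTER_CUBIC))
E
```

```text
(no output)
```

View pics/topc.png

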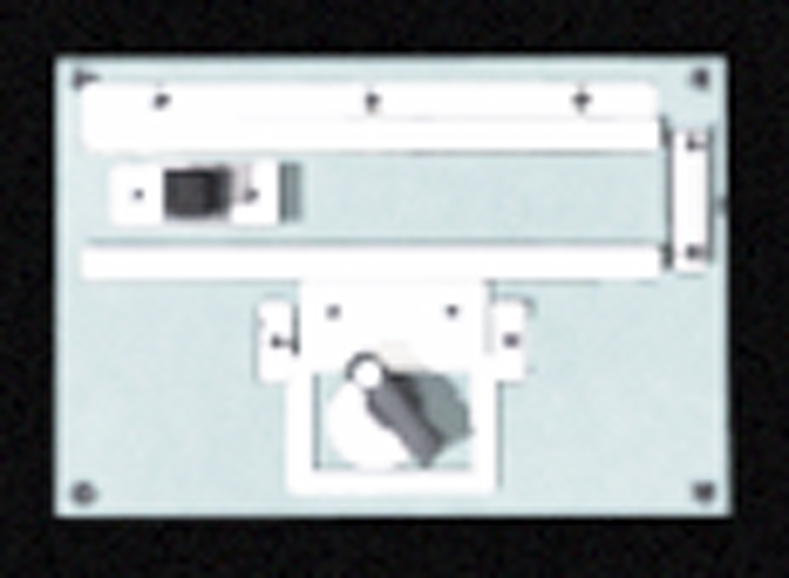

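View pics/sidec.png

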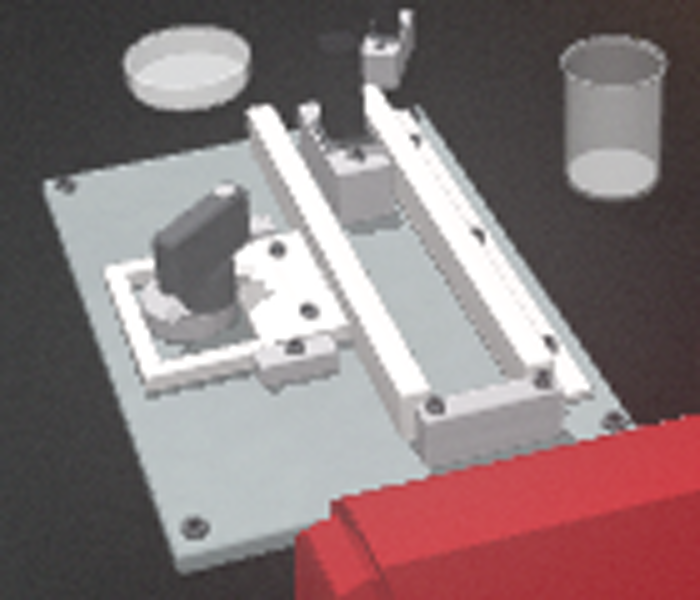

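```bash
cat >> h.py <<'E'
from scipy.spatial.transform import Rotation as R
def toolT(s):
    T=np.eye(4); T[:3,:3]=R.from_euler('xyz',s['tool_rot']).as_matrix(); T[:3,3]=s['position']; return T
def camT(name,s=None):
    "world_from_camera, K"
    c=eyes.get_calibration(name)
    W=toolT(s)@c['hand_eye'] if name=='wrist' else np.linalg.inv(c['camera_from_world'])
    return W,c
def ray(name,uv,s=None):
    W,c=camT(name,s); d=W[:3,:3]@np.array([(uv[0]-c['cx'])/c['fx'],(uv[1]-c['cy'])/c['fy'],1]); return W[:3,3],d/np.linalg.norm(d)
def atz(name,uv,z,s=None):
    o,d=ray(name,uv,s); return o+d*(z-o[2])/d[2]
def tri(rays):
    A=np.zeros((3,3));b=np.zeros(3)
    for o,d in rays:
        P=np.eye(3)-np.outer(d,d);A+=P;b+=P@o
    p=np.linalg.solve(A,b); return p,[np.linalg.norm((np.eye(3)-np.outer(d,d))@(p-o)) for o,d in rays]
def proj(name,p,s=None):
    W,c=camT(name,s); q=np.linalg.inv(W)@np.append(p,1); return np.array([c['fx']*q[0]/q[2]+c['cx'],c['fy']*q[1]/q[2]+c['cy']])
E
python3 - <<'E'
from h import *
def t(u,v,z): return np.round(atz('top',(262+(u+.5)/6.8-.5,195+(v+.5)/6.8-.5),z),4)
def sd(u,v): return ray('side',(220+(u+.5)/5-.5,170+(v+.5)/5-.5))
def tr(u,v): return ray('top',(262+(u+.5)/6.8-.5,195+(v+.5)/6.8-.5))
for p in [(55,57),(727,57),(731,515),(55,516)]: print('plate',t(*p,.01))
print('bar ends',t(375,380,.06),t(430,455,.06), 'dot',t(366,372,.06))
print('post',t(188,193,.08)); print('rails',t(370,152,.032),t(370,243,.032)); print('stop',t(670,200,.032))
print('post tri, bar tip dot tri',tri([tr(366,372),sd(225,190)]))
print('screws',tri([tr(372,102),sd(479,236)]),tri([tr(333,312),sd(277,249)]))
E
```

```text
plate [0.586  0.1865 0.01  ]
plate [ 0.5922 -0.0638  0.01  ]
plate [ 0.4225 -0.0685  0.01  ]
plate [0.4162 0.1816 0.01  ]
bar ends [0.4713 0.0653 0.06  ] [0.4452 0.0451 0.06  ] dot [0.4741 0.0686 0.06  ]
post [0.5361 0.133  0.08  ]
rails [0.5531 0.0687 0.032 ] [0.5199 0.0679 0.032 ]
stop [ 0.5383 -0.0414  0.032 ]
post tri, bar tip dot tri (array([0.47446585, 0.06850624, 0.05839442]), [np.float64(0.00044756589310499315), np.float64(0.00044756589310494956)])
screws (array([0.57347908, 0.06778587, 0.01469343]), [np.float64(0.0015155392228520296), np.float64(0.0015155392228521818)]) (array([0.49476126, 0.0806284 , 0.01881067]), [np.float64(0.0006591543808406399), np.float64(0.000659154380840765)])
```

```bash
cat >> h.py <<'E'
def plan(pos,az,s=None):
    "tool pointing down, tool y at azimuth az; returns shift cm, rotvec in tool axes"
    s=s or bot.observe(); T=toolT(s)
    y=np.array([np.cos(az),np.sin(az),0]); x=np.array([0,0,-1.]); M=np.column_stack([x,y,np.cross(x,y)])
    sh=T[:3,:3].T@(np.array(pos)-T[:3,3])*100; rv=R.from_matrix(T[:3,:3].T@M).as_rotvec()
    print('shift cm',sh.round(2),'rot',rv.round(3)); return sh,rv
def st():
    s=bot.observe(); T=toolT(s); print('t',round(float(s['clock']),2),'pos',s['position'].round(4),'yaz',round(float(np.arctan2(T[1,1],T[0,1])),3),'xdir',T[:3,0].round(3),'F',s['force'].round(1),'M',s['moment'].round(2),'grip',round(float(s['grip_width']),4),'q',s['qpos'].round(2)); return s
E
python3 - <<'E'
from h import *
s=st(); print(toolT(s).round(3))
for az in (2.25,-.89): plan((.44,.06,.2),az)
E
```

```text
t 0.15 pos [0.2357 0.5786 0.2529] yaz 1.184 xdir [-0.    -0.001 -1.   ] F [1.1 0.7 0.4] M [-0.01  0.01  0.05] grip 0.0849 q [-1.25  0.52 -0.04  1.6   0.02  1.02 -0.11]
[[-0.     0.377  0.926  0.236]
 [-0.001  0.926 -0.377  0.579]
 [-1.    -0.001  0.     0.253]
 [ 0.     0.     0.     1.   ]]
shift cm [  5.32 -40.32  38.48] rot [-1.066e+00 -0.000e+00  1.000e-03]
shift cm [  5.32 -40.32  38.48] rot [2.074e+00 1.000e-03 0.000e+00]
```

```bash
python3 - <<'E'
from h import *
plan((.46,.06,.17),1.596)
E
```

```text
shift cm [  8.32 -39.56  40.33] rot [-0.412 -0.     0.001]
```

step_arm:
  targets:
    - [[4,-4,4,-0.05,0,0,1],[8.3,-8,8,-0.1,0,0,1],[8.3,-39.6,40.3,-0.41,0,0,1],[8.3,-39.6,40.3,-0.41,0,0,1],[8.3,-39.6,40.3,-0.41,0,0,1],[8.3,-39.6,40.3,-0.41,0,0,1],[8.3,-39.6,40.3,-0.41,0,0,1],[8.3,-39.6,40.3,-0.41,0,0,1],[8.3,-39.6,40.3,-0.41,0,0,1],[8.3,-39.6,40.3,-0.41,0,0,1]]

```text
clock: 1.15
position: [0.4262, 0.1358, 0.1745]
tool_rot: [-1.632, 1.57, -1.608]
force: [0.8, 1.2, -0.1]
grip_width: 0.0851
```

```bash
python3 - <<'E'
from h import *
st(); plan((.46,.06,.17),1.596)
E
```

```text
t 1.15 pos [0.4262 0.1358 0.1745] yaz 1.594 xdir [-0.    -0.001 -1.   ] F [ 0.8  1.2 -0.1] M [ 0.05 -0.01 -0.01] grip 0.0851 q [-0.38  0.36 -0.08  2.12  0.05  0.65  1.1 ]
shift cm [ 0.45 -7.65  3.2 ] rot [-0.002 -0.     0.001]
```

step_arm:
  targets:
    - [[0.4,-7.6,3.2,0,0,0,1],[0.4,-7.6,3.2,0,0,0,1],[0.4,-7.6,3.2,0,0,0,1],[0.4,-7.6,3.2,0,0,0,1],[0.4,-7.6,3.2,0,0,0,1]]

```text
clock: 1.65
position: [0.4597, 0.0614, 0.1705]
tool_rot: [-2.034, 1.57, -2.009]
force: [-0.1, -0.4, 0.8]
grip_width: 0.0857
```

```bash
python3 - <<'E'
from h import *
import pickle
s=st(); im=save('wrist','w1.png'); pickle.dump(s,open('w1.pkl','wb'))
cv2.imwrite('pics/w1c.png',cv2.resize(im[0:260,160:520,::-1],None,fx=2.2,fy=2.2,interpolation=cv2.INTER_CUBIC))
E
```

```text
t 1.65 pos [0.4597 0.0614 0.1705] yaz 1.595 xdir [-0. -0. -1.] F [-0.1 -0.4  0.8] M [-0.03 -0.01 -0.01] grip 0.0857 q [-0.21  0.39 -0.06  2.09  0.04  0.66  1.29]
```

View pics/w1.png

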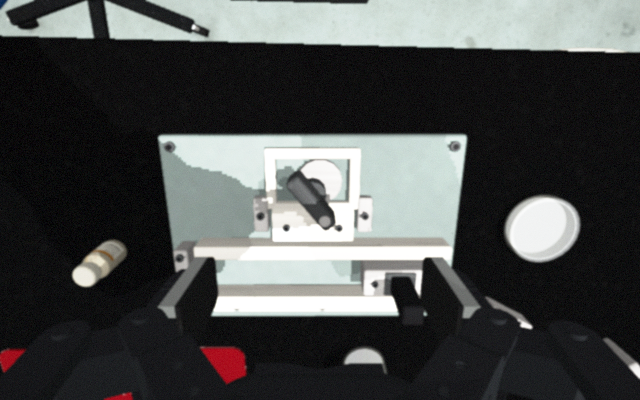

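View pics/w1c.png

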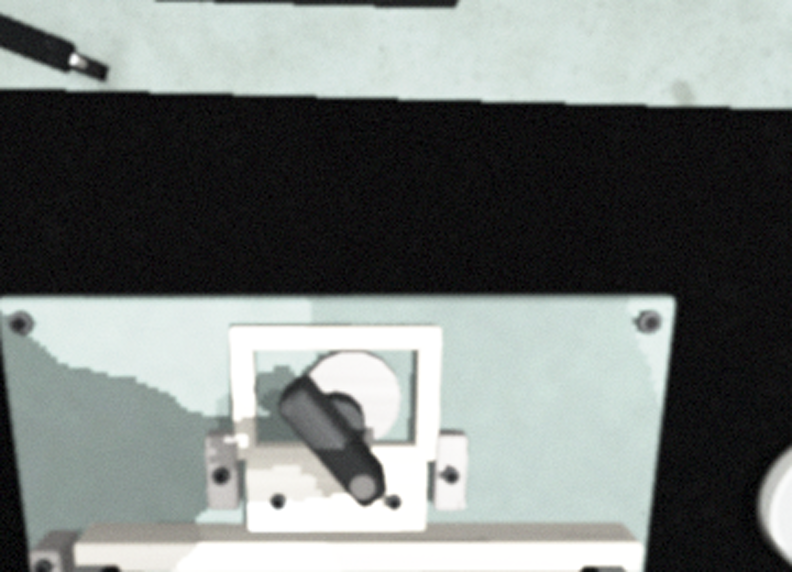

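```bash
python3 - <<'E'
import cv2
im=cv2.imread('pics/w1.png')
cv2.imwrite('pics/w1b.png',cv2.resize(im[155:245,260:370],None,fx=7,fy=6.6,interpolation=cv2.INTER_CUBIC) if 0 else cv2.convertScaleAbs(cv2.resize(im[160:245,265:365],None,fx=7,fy=7,interpolation=cv2.INTER_CUBIC),alpha=1.6,beta=10))
E
```

```text
(no output)
```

View pics/w1b.png

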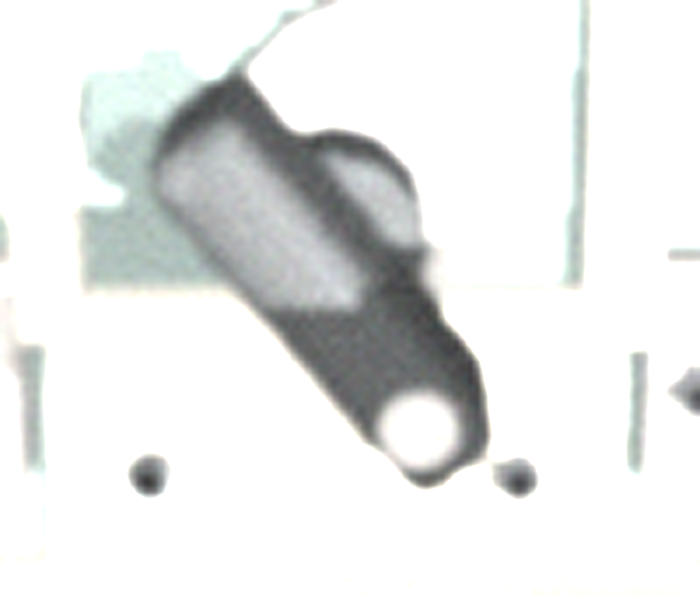

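```bash
python3 - <<'E'
from h import *
import pickle
s=pickle.load(open('w1.pkl','rb'))
def w(u,v,z): return atz('wrist',(265+(u+.5)/7-.5,160+(v+.5)/7-.5),z,s)
def wr(u,v): return ray('wrist',(265+(u+.5)/7-.5,160+(v+.5)/7-.5),s)
a,b=w(200,148,.06),w(420,430,.06); d=b-a; print(a,b,np.linalg.norm(d[:2]),np.arctan2(d[1],d[0]))
e1=w(165,195,.06);e2=w(375,440,.06);d2=e2-e1;print('left edge',np.arctan2(d2[1],d2[0]))
e1=w(235,115,.06);e2=w(420,335,.06);d2=e2-e1;print('right edge',np.arctan2(d2[1],d2[0]))
u=d[:2]/np.linalg.norm(d[:2]); print('center', a[:2]+u*.023)
print('dot tri',tri([wr(420,430),ray('side',(220+(225+.5)/5-.5,170+(190+.5)/5-.5)),ray('top',(262+(366+.5)/6.8-.5,195+(372+.5)/6.8-.5))]))
# plate corners in wrist
for p in [(160,135),(466.5,135)]: print('plate',atz('wrist',p,.01,s))
print('rail screws',w(150,475,.0205),w(518,478,.0205))
E
```

```text
[0.44426489 0.04243431 0.06      ] [0.47337501 0.06497973 0.06      ] 0.036819765893513295 0.6589896330472741
left edge 0.7002879243530434
right edge 0.7007676821416208
center [0.46244895 0.05651763]
dot tri (array([0.47415574, 0.06683417, 0.05914921]), [np.float64(0.0018744312084702126), np.float64(0.0005277562035096625), np.float64(0.0017728055818338766)])
plate [ 0.42182456 -0.06836599  0.01      ]
plate [0.41564743 0.17852695 0.01      ]
rail screws [0.49505853 0.03386474 0.0205    ] [0.4943477  0.07804293 0.0205    ]
```

```bash
python3 - <<'E'
from h import *
plan((.462,.057,.10),2.26);plan((.462,.057,.058),2.26)
E
```

```text
shift cm [ 7.05 -0.46  0.23] rot [-0.664 -0.     0.   ]
shift cm [11.25 -0.46  0.23] rot [-0.664 -0.     0.   ]
```

step_arm:
  targets:
    - [[3,-0.5,0.2,-0.15,0,0,1],[5,-0.5,0.2,-0.3,0,0,1],[7,-0.5,0.2,-0.45,0,0,1],[7,-0.5,0.2,-0.6,0,0,1],[7,-0.5,0.2,-0.66,0,0,1],[7,-0.5,0.2,-0.66,0,0,1],[9,-0.5,0.2,-0.66,0,0,1],[11.2,-0.5,0.2,-0.66,0,0,1],[11.2,-0.5,0.2,-0.66,0,0,1],[11.2,-0.5,0.2,-0.66,0,0,1]]

```text
clock: 2.7
position: [0.4616, 0.0571, 0.0589]
tool_rot: [-3.131, 1.57, -2.446]
force: [-0.2, -0.6, 0.4]
grip_width: 0.0855
```

```bash
python3 - <<'E'
from h import *
st(); plan((.462,.057,.058),2.26)
save('wrist','w2.png')
E
```

```text
t 2.7 pos [0.4616 0.0571 0.0589] yaz 2.255 xdir [-0.001 -0.001 -1.   ] F [-0.2 -0.6  0.4] M [-0.05 -0.01  0.03] grip 0.0855 q [-0.11  0.61 -0.18  2.14  0.26  0.41  1.76]
shift cm [ 0.09 -0.03  0.03] rot [-0.005 -0.001  0.   ]
```

View pics/w2.png

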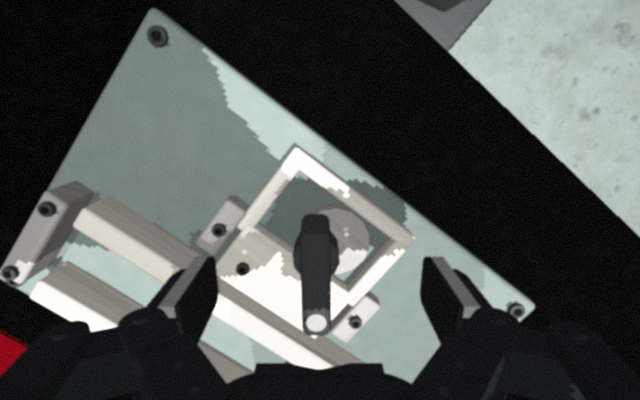

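The bar stands centred between the fingers (column about 317, fingers at 215 and 425) and in line with them, so I'll close on it.

step_arm:
  targets:
    - [[0,0,0,0,0,0,0.5],[0,0,0,0,0,0,0.1],[0,0,0,0,0,0,0],[0,0,0,0,0,0,0],[0,0,0,0,0,0,0],[0,0,0,0,0,0,0],[0,0,0,0,0,0,0],[0,0,0,0,0,0,0]]
  grip_force: 70

```text
clock: 3.55
position: [0.4625, 0.0564, 0.0597]
tool_rot: [-1.307, 1.569, -0.624]
force: [1.3, -5.6, 8.7]
grip_width: 0.0107
```

```bash
python3 - <<'E'
from h import *
import pickle
s=st(); pickle.dump(s,open('w3.pkl','wb')); im=save('wrist','w3.png'); save('top','t3.png')
a=cv2.imread('pics/t3.png')[195:280,262:378]; cv2.imwrite('pics/t3c.png',cv2.resize(a,None,fx=6.8,fy=6.8,interpolation=cv2.INTER_CUBIC))
E
```

```text
t 3.55 pos [0.4625 0.0564 0.0597] yaz 2.255 xdir [ 0.001 -0.001 -1.   ] F [ 1.3 -5.6  8.7] M [-0.95 -0.26  0.13] grip 0.0107 q [-0.11  0.61 -0.18  2.14  0.26  0.41  1.76]
```

View pics/w3.png

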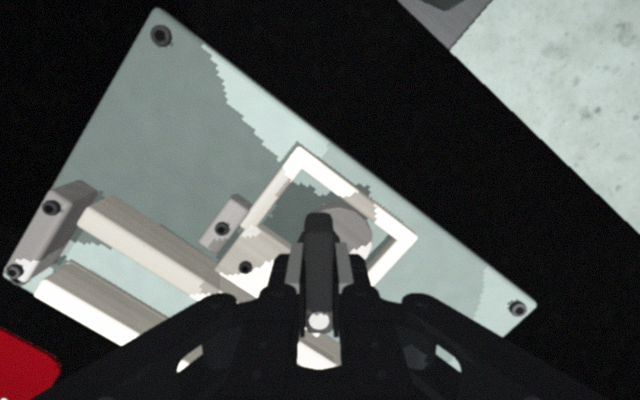

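View pics/t3c.png

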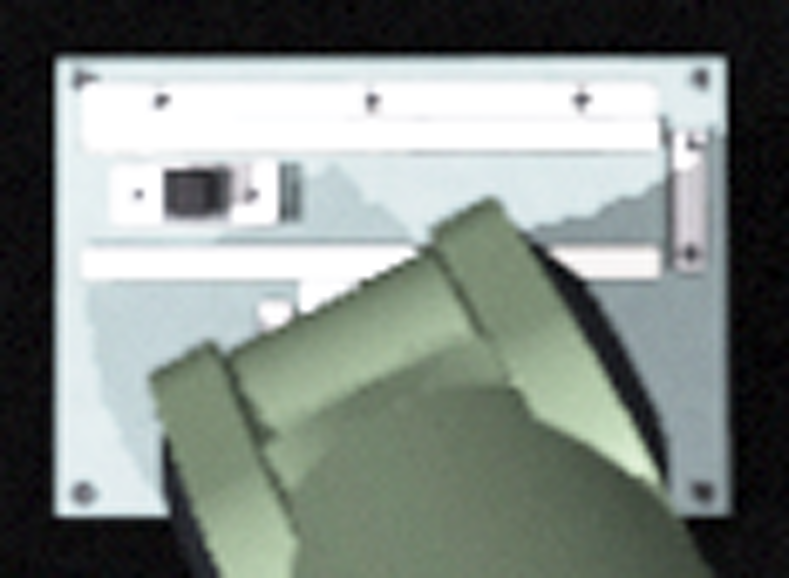

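```bash
python3 - <<'E'
import cv2
im=cv2.imread('pics/w3.png')
cv2.imwrite('pics/w3c.png',cv2.resize(im[180:345,0:220],None,fx=3.6,fy=3.6,interpolation=cv2.INTER_CUBIC))
E
```

```text
(no output)
```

View pics/w3c.png

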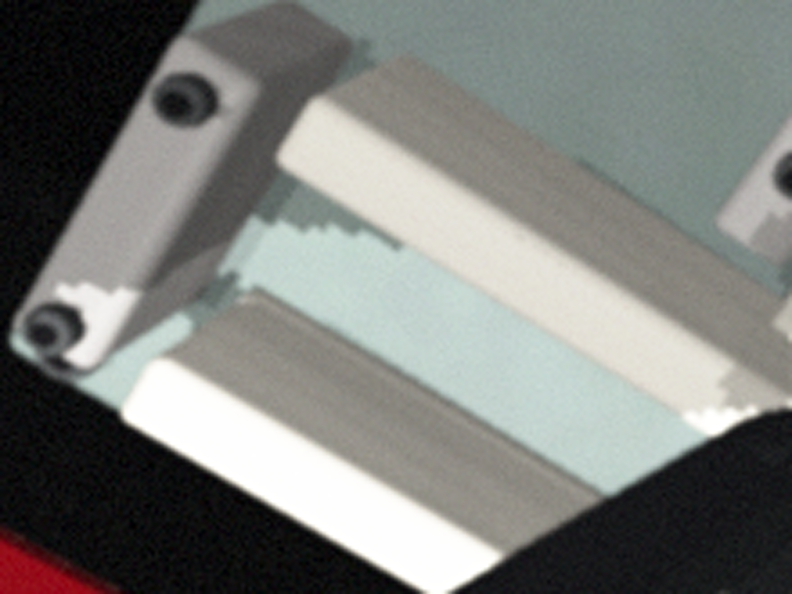

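```bash
cat >> h.py <<'E'
def width(rail,fence,s,x0,y0,f,zr=.032,yaw=0.0248):
    n=np.array([np.cos(yaw),np.sin(yaw)]); 
    P=lambda p: atz('wrist',(x0+(p[0]+.5)/f-.5,y0+(p[1]+.5)/f-.5),zr,s)
    r=[P(p) for p in rail]; q=[P(p) for p in fence]
    print('rail n',[round(float(n@p[:2])*1000,2) for p in r],'fence n',[round(float(n@p[:2])*1000,2) for p in q])
    d=r[-1]-r[0]; print('rail yaw',np.arctan2(d[1],d[0])); d=q[-1]-q[0]; print('fence yaw',np.arctan2(d[1],d[0]))
    print('width mm',1000*float(np.mean([n@p[:2] for p in q])-np.mean([n@p[:2] for p in r])))
E
python3 - <<'E'
from h import *
import pickle
s=pickle.load(open('w3.pkl','rb'))
width([(285,165),(400,240),(600,367),(710,437)],[(170,358),(300,435),(400,494),(500,553)],s,0,180,3.6)
width([(325,98),(500,212),(700,340)],[(130,410),(280,497),(425,583)],s,0,180,3.6)
E
```

```text
rail n [519.09, 519.47, 519.71, 519.88] fence n [554.13, 554.26, 554.32, 554.39]
rail yaw 1.5833615068698366
fence yaw 1.5905559523615718
width mm 34.7393491276099
rail n [507.7, 507.93, 507.92] fence n [564.95, 565.08, 565.51]
rail yaw 1.5915446870926806
fence yaw 1.5834809056930204
width mm 57.331380114464594
```

step_arm:
  targets:
    - [[0,0,0,0.1,0,0,0],[0,0,0,0.2,0,0,0],[0,0,0,0.3,0,0,0],[0,0,0,0.4,0,0,0],[0,0,0,0.5,0,0,0],[0,0,0,0.6,0,0,0],[0,0,0,0.7,0,0,0],[0,0,0,0.8,0,0,0],[0,0,0,0.85,0,0,0],[0,0,0,0.85,0,0,0]]

```text
clock: 4.65
position: [0.4626, 0.0561, 0.0597]
tool_rot: [-0.558, 1.569, -0.725]
force: [1.6, -3.0, -0.1]
grip_width: 0.0106
```

```bash
python3 - <<'E'
from h import *
import pickle
s=st(); pickle.dump(s,open('w4.pkl','wb')); im=save('wrist','w4.png'); save('top','t4.png')
a=cv2.imread('pics/t4.png')[195:280,262:378]; cv2.imwrite('pics/t4c.png',cv2.resize(a,None,fx=6.8,fy=6.8,interpolation=cv2.INTER_CUBIC))
E
```

```text
t 4.65 pos [0.4626 0.0561 0.0597] yaz 1.404 xdir [ 0.002 -0.001 -1.   ] F [ 1.6 -3.  -0.1] M [-0.59 -0.22 -0.09] grip 0.0106 q [-0.27  0.61  0.03  2.15 -0.04  0.38  1.2 ]
```

View pics/w4.png

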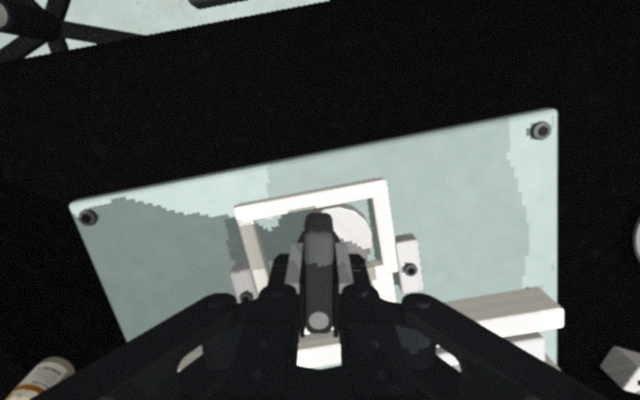

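View pics/t4c.png

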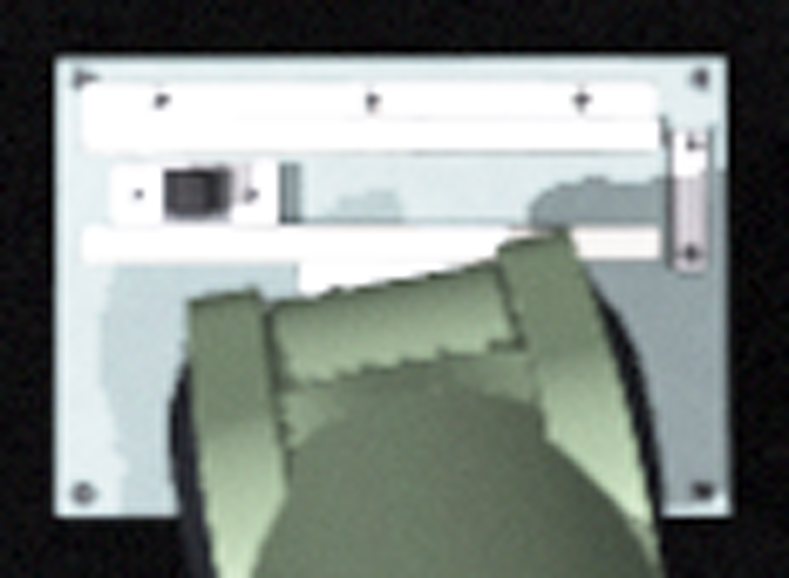

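step_arm:
  targets:
    - [[0,0,0,0.05,0,0,0],[0,0,0,0.1,0,0,0],[0,0,0,0.1,0,0,0],[0,0,0,0.1,0,0,0.4],[0,0,0,0.1,0,0,0.7],[0,0,0,0.1,0,0,0.7],[-2,0,0,0.1,0,0,1],[-5,0,0,0.1,0,0,1],[-6,0,0,0.1,0,0,1]]

```text
clock: 5.65
position: [0.4632, 0.0563, 0.1217]
tool_rot: [0.104, 1.567, -0.16]
force: [-0.3, -0.4, 0.6]
grip_width: 0.0853
```

```bash
python3 - <<'E'
from h import *
st(); plan((.535,.045,.14),1.596)
E
```

```text
t 5.65 pos [0.4632 0.0563 0.1217] yaz 1.307 xdir [ 0.004 -0.001 -1.   ] F [-0.3 -0.4  0.6] M [-0.01  0.02  0.04] grip 0.0853 q [-0.31  0.49  0.08  2.12 -0.07  0.53  1.12]
shift cm [-1.8   0.78  7.23] rot [-0.289  0.004  0.   ]
```

step_arm:
  targets:
    - [[-1.8,0.8,4,-0.15,0,0,1],[-1.8,0.8,7.2,-0.29,0,0,1],[-1.8,0.8,7.2,-0.29,0,0,1],[-1.8,0.8,7.2,-0.29,0,0,1],[-1.8,0.8,7.2,-0.29,0,0,1]]

```text
clock: 6.15
position: [0.5338, 0.0454, 0.1395]
tool_rot: [-0.308, 1.568, -0.283]
force: [-0.1, 0.4, -1.5]
grip_width: 0.0854
```

```bash
python3 - <<'E'
from h import *
import pickle
s=st(); pickle.dump(s,open('w5.pkl','wb')); im=save('wrist','w5.png'); save('top','t5.png')
cv2.imwrite('pics/w5c.png',cv2.resize(im[120:270,180:480,::-1],None,fx=2.6,fy=2.6,interpolation=cv2.INTER_CUBIC))
E
```

```text
t 6.15 pos [0.5338 0.0454 0.1395] yaz 1.596 xdir [ 0.002 -0.001 -1.   ] F [-0.1  0.4 -1.5] M [ 0.    0.08 -0.02] grip 0.0854 q [-0.2   0.54  0.    1.94  0.    0.67  1.4 ]
```

View pics/w5.png

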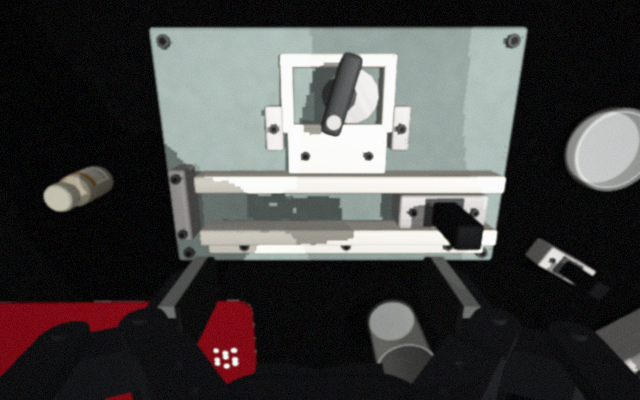

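View pics/w5c.png

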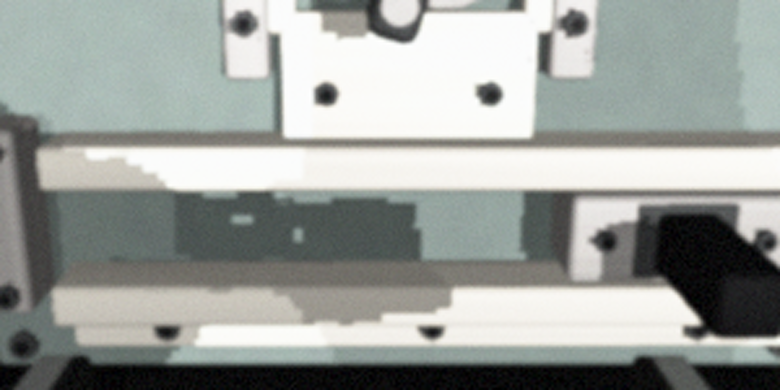

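```bash
python3 - <<'E'
from h import *
import pickle
s=pickle.load(open('w5.pkl','rb'))
im=cv2.imread('pics/w5.png',0).astype(float)
for c in (215,235,250,270,300,320,345,362): 
    print(c, [int(v) for v in np.convolve(im[165:262,c-1:c+2].mean(1),[1],'valid')][5:85:1])
W=lambda r,f,z: width(r,f,s,180,120,2.6,z)
W([(60,190),(300,190),(550,190)],[(60,287),(300,287),(450,286)],.032)
W([(60,147),(300,147),(550,147)],[(60,325),(300,325),(450,324)],.032)
W([(590,196),(620,196)],[(590,280),(620,280)],.036)
E
```

```text
215 [154, 129, 118, 118, 124, 135, 181, 233, 247, 249, 245, 225, 205, 203, 199, 201, 198, 199, 196, 195, 194, 185, 160, 126, 109, 108, 107, 106, 109, 111, 107, 107, 109, 109, 108, 108, 110, 107, 108, 107, 106, 108, 105, 109, 109, 107, 108, 110, 109, 108, 106, 105, 105, 106, 109, 109, 111, 110, 114, 124, 147, 177, 189, 197, 197, 198, 197, 196, 194, 195, 193, 193, 191, 186, 180, 178, 186, 193, 192, 191]
235 [146, 123, 115, 118, 122, 135, 178, 234, 247, 250, 251, 251, 249, 245, 240, 234, 216, 199, 195, 196, 192, 185, 159, 123, 105, 105, 105, 110, 106, 107, 106, 106, 106, 105, 103, 102, 104, 107, 105, 105, 102, 104, 105, 107, 106, 108, 109, 108, 107, 100, 98, 102, 106, 108, 110, 109, 113, 112, 113, 126, 150, 175, 190, 196, 195, 197, 196, 198, 194, 194, 193, 191, 190, 187, 176, 180, 185, 191, 190, 189]
250 [148, 123, 117, 121, 123, 134, 180, 233, 248, 250, 251, 251, 251, 251, 251, 251, 251, 251, 250, 250, 250, 249, 234, 171, 103, 83, 80, 78, 81, 81, 79, 80, 80, 82, 80, 81, 83, 79, 81, 80, 81, 83, 82, 80, 82, 80, 82, 87, 98, 100, 95, 103, 107, 107, 106, 110, 111, 111, 114, 126, 149, 176, 1
[... 1771 characters left out ...]
8, 158, 157, 158, 158, 157, 157, 157, 157, 158, 159, 160, 159, 157, 157, 159, 154, 156, 156, 154, 155, 154, 156, 154, 139, 117, 112, 119, 122, 124, 122, 121, 122, 123, 135, 182, 226, 239, 245, 246, 245, 244, 243, 243, 242, 242, 241, 241, 238, 233, 235, 239, 240, 239, 238]
rail n [527.06, 527.0, 526.95] fence n [554.71, 554.66, 554.33]
rail yaw 1.596464436182923
fence yaw 1.599200508219357
width mm 27.562717604427633
rail n [515.37, 515.32, 515.26] fence n [566.07, 566.01, 565.67]
rail yaw 1.5964762081376043
fence yaw 1.5992263326508784
width mm 50.59811174188944
rail n [527.39, 527.38] fence n [550.9, 550.9]
rail yaw 1.5964627662754163
fence yaw 1.5964386527149235
width mm 23.519510396206478
```

```bash
python3 - <<'E'
from h import *
im=cv2.imread('pics/w5.png')
cv2.imwrite('pics/w5b.png',cv2.convertScaleAbs(cv2.resize(im[45:145,290:400],None,fx=6,fy=6,interpolation=cv2.INTER_CUBIC),alpha=1.6,beta=10))
E
```

```text
(no output)
```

View pics/w5b.png

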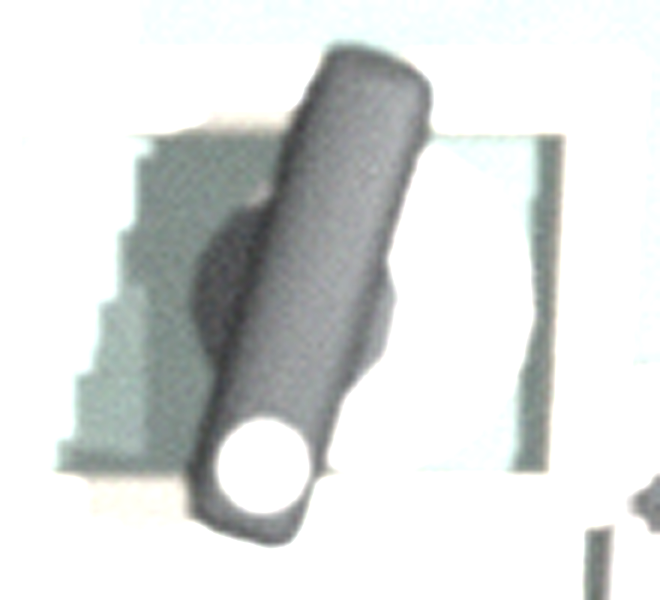

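```bash
python3 - <<'E'
from h import *
import pickle
s=pickle.load(open('w5.pkl','rb'))
w=lambda u,v: atz('wrist',(290+(u+.5)/6-.5,45+(v+.5)/6-.5),.06,s)
for A,B in [((378,65),(264,465)),((425,125),(315,470)),((315,100),(205,450))]:
    a,b=w(*A),w(*B);d=(b-a)[:2];print(a,b,np.arctan2(d[1],d[0]),np.linalg.norm(d), a[:2]+d/np.linalg.norm(d)*.023)
plan((.4625,.0565,.11),1.39);plan((.4625,.0565,.0595),1.39)
E
```

```text
[0.44022428 0.06023606 0.06      ] [0.47570046 0.05135804 0.06      ] -0.2452167632273885 0.036570185953438895 [0.46253623 0.05465243]
[0.44515776 0.06476006 0.06      ] [0.47604099 0.05620713 0.06      ] -0.2701727037325722 0.03204569714008008 [0.46732343 0.05862141]
[0.44330257 0.05471776 0.06      ] [0.47445327 0.04573112 0.06      ] -0.28086343480117937 0.0324210724200924 [0.46540135 0.0483425 ]
shift cm [ 2.96  1.28 -7.13] rot [0.207 0.003 0.   ]
shift cm [ 8.01  1.28 -7.14] rot [0.207 0.003 0.   ]
```

```bash
python3 - <<'E'
from h import *
plan((.463,.056,.11),1.311);plan((.463,.056,.0595),1.311)
E
```

```text
shift cm [ 2.96  1.23 -7.08] rot [0.286 0.003 0.   ]
shift cm [ 8.01  1.23 -7.1 ] rot [0.286 0.003 0.   ]
```

step_arm:
  targets:
    - [[0,1.2,-4,0.14,0,0,1],[1,1.2,-7.1,0.286,0,0,1],[3,1.2,-7.1,0.286,0.003,0,1],[3,1.2,-7.1,0.286,0.003,0,1],[5.5,1.2,-7.1,0.286,0.003,0,1],[8,1.2,-7.1,0.286,0.003,0,1],[8,1.2,-7.1,0.286,0.003,0,1],[8,1.2,-7.1,0.286,0.003,0,1],[8,1.2,-7.1,0.286,0.003,0,1]]

```text
clock: 7.15
position: [0.4637, 0.0557, 0.0607]
tool_rot: [0.217, 1.569, -0.044]
force: [0.1, 0.0, -0.4]
grip_width: 0.0856
```

```bash
python3 - <<'E'
from h import *
st(); save('wrist','w6.png')
E
```

```text
t 7.15 pos [0.4637 0.0557 0.0607] yaz 1.311 xdir [ 0.001 -0.    -1.   ] F [ 0.1  0.  -0.4] M [ 0.06  0.03 -0.01] grip 0.0856 q [-0.28  0.61  0.05  2.14 -0.07  0.39  1.13]
```

View pics/w6.png

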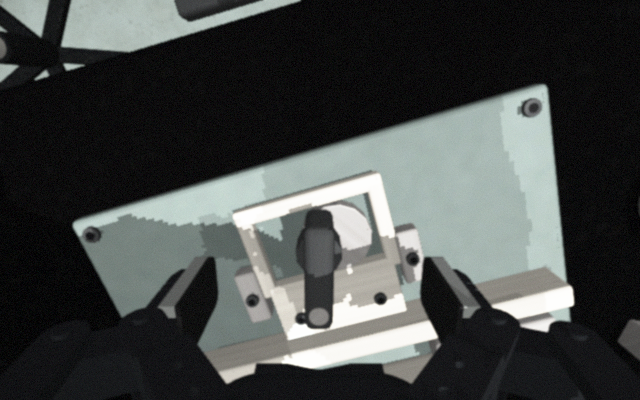

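The bar is again centred and in line with the fingers (dot at (319,317)). I'll grip it, turn 0.15 rad, let go and lift off.

step_arm:
  targets:
    - [[0,0,0,0,0,0,0.4],[0,0,0,0,0,0,0],[0,0,0,0,0,0,0],[0,0,0,0,0,0,0],[0,0,0,0,0,0,0],[0,0,0,0,0,0,0],[0,0,0,0,0,0,0],[0,0,0,0.08,0,0,0],[0,0,0,0.15,0,0,0],[0,0,0,0.15,0,0,0]]

```text
clock: 8.2
position: [0.4636, 0.0556, 0.061]
tool_rot: [0.247, 1.569, -0.166]
force: [-1.9, -1.0, 9.7]
grip_width: 0.0109
```

```bash
python3 - <<'E'
from h import *
st()
E
```

```text
t 8.2 pos [0.4636 0.0556 0.061 ] yaz 1.158 xdir [ 0.002 -0.    -1.   ] F [-1.9 -1.   9.7] M [-0.44  0.4  -0.11] grip 0.0109 q [-0.31  0.61  0.09  2.15 -0.13  0.39  1.04]
```

step_arm:
  targets:
    - [[0,0,0,0,0,0,0.4],[0,0,0,0,0,0,0.7],[0,0,0,0,0,0,0.7],[-2,0,0,0,0,0,1],[-5,0,0,0,0,0,1],[-8,0,0,0,0,0,1],[-8,0,0,0,0,0,1]]

```text
clock: 8.9
position: [0.4649, 0.0558, 0.1439]
tool_rot: [0.57, 1.565, 0.157]
force: [0.3, -0.2, -0.6]
grip_width: 0.0856
```

```bash
python3 - <<'E'
from h import *
st(); plan((.55,.06,.14),1.596)
E
```

```text
t 8.9 pos [0.4649 0.0558 0.1439] yaz 1.158 xdir [ 0.006  0.001 -1.   ] F [ 0.3 -0.2 -0.6] M [ 0.05  0.   -0.03] grip 0.0856 q [-0.35  0.45  0.13  2.11 -0.1   0.58  1.01]
shift cm [0.44 3.8  7.62] rot [-0.438  0.006 -0.002]
```

step_arm:
  targets:
    - [[0.4,2,4,-0.15,0,0,1],[0.4,3.8,7.6,-0.3,0,0,1],[0.4,3.8,7.6,-0.44,0.006,0,1],[0.4,3.8,7.6,-0.44,0.006,0,1],[0.4,3.8,7.6,-0.44,0.006,0,1],[0.4,3.8,7.6,-0.44,0.006,0,1]]

```text
clock: 9.5
position: [0.5491, 0.0601, 0.1403]
tool_rot: [1.686, 1.569, 1.71]
force: [-0.8, 0.6, -0.4]
grip_width: 0.0854
```

```bash
python3 - <<'E'
from h import *
import pickle
s=st(); pickle.dump(s,open('w7.pkl','wb')); im=save('wrist','w7.png')
cv2.imwrite('pics/w7c.png',cv2.resize(im[100:250,180:480,::-1],None,fx=2.6,fy=2.6,interpolation=cv2.INTER_CUBIC))
save('top','t7.png')
E
```

```text
t 9.5 pos [0.5491 0.0601 0.1403] yaz 1.594 xdir [-0.     0.002 -1.   ] F [-0.8  0.6 -0.4] M [ 0.02  0.01 -0.03] grip 0.0854 q [-0.22  0.56  0.01  1.89 -0.01  0.69  1.39]
```

View pics/w7c.png

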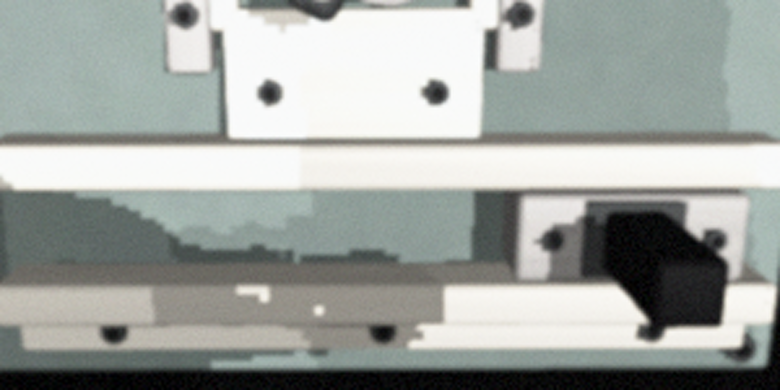

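View pics/w7.png

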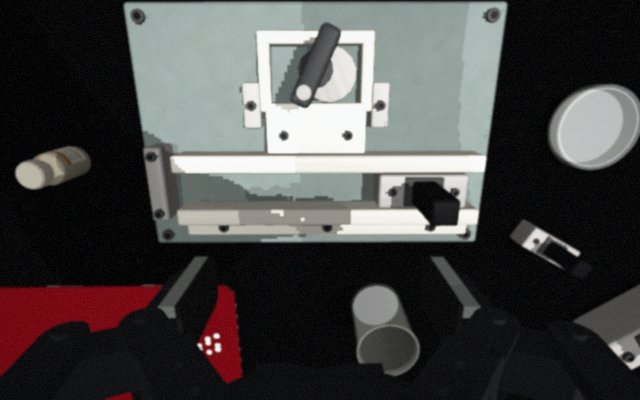

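```bash
cat >> h.py <<'E'
def edges(fn,pk,cols,rows):
    import pickle
    s=pickle.load(open(pk,'rb')); im=cv2.GaussianBlur(cv2.imread(fn,0).astype(float),(3,1),0)
    n=np.array([np.cos(.0248),np.sin(.0248)])
    out=[]
    for c in cols:
        o=[]
        for (r0,r1,sg) in rows:
            g=sg*np.gradient(im[:,c])[r0:r1]; k=int(np.argmax(g)); sl=slice(max(0,k-2),k+3); w=np.clip(g[sl],0,None); r=r0+float((np.arange(r0,r1)[sl]-r0)@w/w.sum())
            o.append(1000*float(n@atz('wrist',(c,r),.032,s)[:2]))
        out.append(o)
    out=np.array(out); m=np.median(out,0); print(out.round(1)); print('edges',m.round(2),'bars',m[1]-m[0],m[3]-m[2],'inner',m[2]-m[1],'outer-24',m[3]-m[0]-24,'centre',(m[3]+m[2]-m[1]-m[0])/2-12)
E
python3 - <<'E'
from h import *
edges('pics/w5.png','w5.pkl',[225,250,270,300,320,335],[(172,180,1),(188,198,-1),(226,236,1),(240,250,-1)])
edges('pics/w7.png','w7.pkl',[200,215,230,245,255,330],[(150,158,1),(167,178,-1),(204,214,1),(219,230,-1)])
import pickle; s=pickle.load(open('w7.pkl','rb'))
for v in (196,279): print(1000*atz('wrist',(180+(570+.5)/2.6-.5,100+(v+.5)/2.6-.5),.036,s)@[np.cos(.0248),np.sin(.0248),0])
E
```

```text
[[515.2 526.6 554.8 564.6]
 [515.2 527.2 554.7 565.2]
 [515.2 527.2 554.7 563.4]
 [515.4 526.6 554.7 562.8]
 [515.4 526.7 554.6 568.6]
 [515.4 526.6 554.6 565. ]]
edges [515.32 526.64 554.68 564.78] bars 11.322444405114652 10.10809592217447 inner 28.031533799053136 outer-24 25.46207412634226 centre 26.746803962697697
[[516.5 528.3 554.7 564.6]
 [516.5 528.1 554.9 564.7]
 [516.5 528.  554.9 565.1]
 [516.5 528.  554.6 564.6]
 [516.5 528.2 554.7 569.4]
 [516.8 528.  554.7 566.1]]
edges [516.52 528.04 554.68 564.86] bars 11.520900694832221 10.179953378876803 inner 26.64387622304548 outer-24 24.344730296754506 centre 25.494303259899937
529.1797359454476
551.6857500834919
```

```bash
python3 - <<'E'
from h import *
import cv2
a=cv2.imread('pics/t7.png')[195:280,262:378]; cv2.imwrite('pics/t7c.png',cv2.resize(a,None,fx=6.8,fy=6.8,interpolation=cv2.INTER_CUBIC))
a=cv2.imread('pics/w7.png')[165:235,370:475]; cv2.imwrite('pics/w7p.png',cv2.convertScaleAbs(cv2.resize(a,None,fx=7,fy=7,interpolation=cv2.INTER_CUBIC),alpha=2.5,beta=20))
E
```

```text
(no output)
```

View pics/w7p.png

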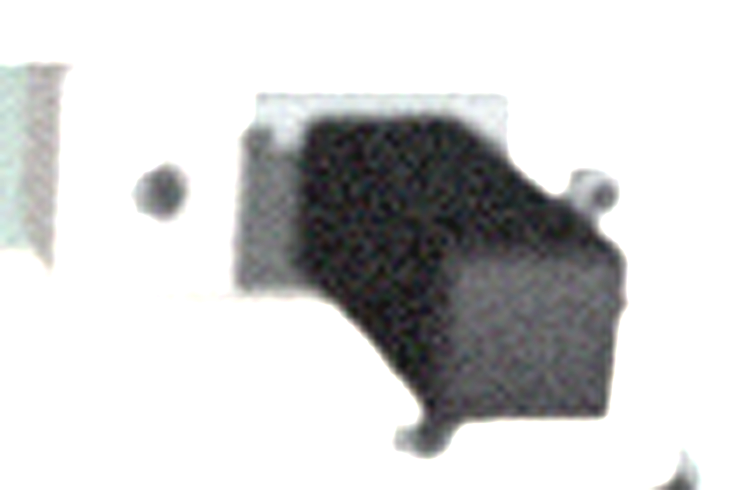

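View pics/t7c.png

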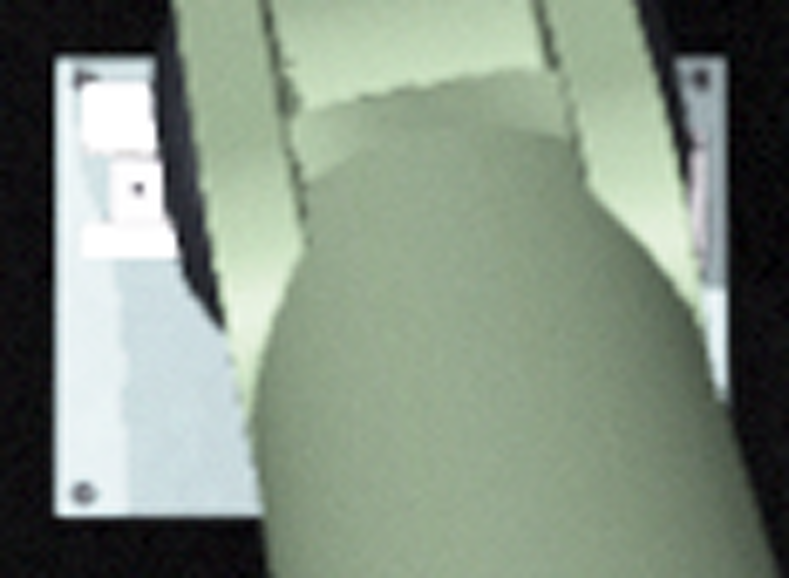

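```bash
python3 - <<'E'
from h import *
import pickle
s=pickle.load(open('w7.pkl','rb')); s5=pickle.load(open('w5.pkl','rb'))
P=(370+(530+.5)/7-.5,165+(335+.5)/7-.5)
print('post top',atz('wrist',P,.08,s), tri([ray('wrist',P,s),ray('top',(262+188.5/6.8-.5,195+193.5/6.8-.5))]))
print('gauge screws', atz('wrist',(370+162/7,165+190/7),.036,s))
# stop face: top edge near lane side in w7c full px
print('stop edge', atz('wrist',(173,150),.032,s),atz('wrist',(178,215),.032,s))
plan((.5375,.131,.13),1.596); plan((.5375,.131,.067),1.596)
E
```

```text
post top [0.53699449 0.12941889 0.08      ] (array([0.53728219, 0.13208913, 0.07596827]), [np.float64(0.0015370922267532042), np.float64(0.001537092226753163)])
gauge screws [0.5384961  0.10963703 0.036     ]
stop edge [ 0.51393132 -0.03825896  0.032     ] [ 0.55984683 -0.03923237  0.032     ]
shift cm [ 1.06  7.1  -1.01] rot [-0.     0.    -0.002]
shift cm [ 7.36  7.09 -1.01] rot [-0.     0.    -0.002]
```

step_arm:
  targets:
    - [[0,3.5,-0.5,0,0,0,1],[0.5,7,-1,0,0,0,1],[1,7,-1,0,0,0,1],[1,7,-1,0,0,0,1],[3,7,-1,0,0,0,1],[5,7,-1,0,0,0,1],[7.3,7,-1,0,0,0,1],[7.3,7,-1,0,0,0,1],[7.3,7,-1,0,0,0,1]]

```text
clock: 10.5
position: [0.5378, 0.1293, 0.0681]
tool_rot: [1.65, 1.569, 1.673]
force: [0.5, -0.7, 0.5]
grip_width: 0.0854
```

```bash
python3 - <<'E'
from h import *
st(); save('wrist','w8.png'); save('side','s8.png')
E
```

```text
t 10.5 pos [0.5378 0.1293 0.0681] yaz 1.595 xdir [-0.     0.001 -1.   ] F [ 0.5 -0.7  0.5] M [-0.02  0.02 -0.02] grip 0.0854 q [-0.35  0.68  0.01  1.92 -0.01  0.55  1.26]
```

View pics/w8.png

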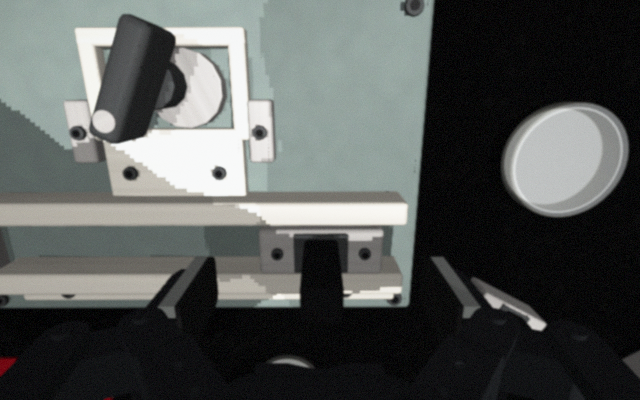

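View pics/s8.png

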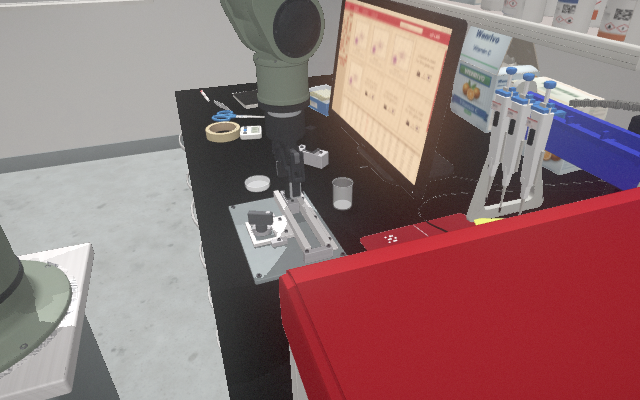

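The post (column about 321) is centred between the fingers. I'll close the jaws loosely around it without squeezing and slide it towards the stop.

step_arm:
  targets:
    - [[0,0,0,0,0,0,0.6],[0,0,0,0,0,0,0.28],[0,0,0,0,0,0,0.28],[0,0,0,0,0,0,0.28],[0,0,0,0,0,0,0.28]]
  grip_force: 20

```text
clock: 11.1
position: [0.5383, 0.1298, 0.0689]
tool_rot: [0.944, 1.568, 0.968]
force: [0.3, -0.3, -0.0]
grip_width: 0.0239
```

```bash
python3 - <<'E'
from h import *
st(); save('wrist','w9.png')
E
```

```text
t 11.1 pos [0.5383 0.1298 0.0689] yaz 1.595 xdir [ 0.002  0.002 -1.   ] F [ 0.3 -0.3 -0. ] M [-0.01 -0.01 -0.01] grip 0.0239 q [-0.35  0.67  0.01  1.92 -0.01  0.55  1.26]
```

View pics/w9.png

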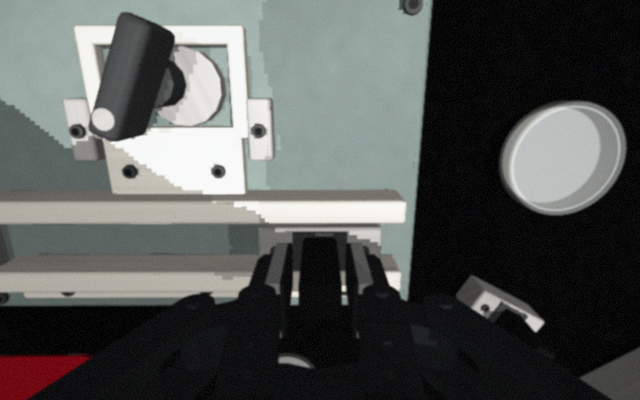

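step_arm:
  targets:
    - [[0,-0.6,0,0,0,0,0.28],[0,-1.8,0,0,0,0,0.28],[0,-3.1,0,0,0,0,0.28],[0,-4.4,0,0,0,0,0.28],[0,-5.7,0,0,0,0,0.28],[0,-7,0,0,0,0,0.28],[0,-8.3,0,0,0,0,0.28],[0,-9.6,0,0,0,0,0.28],[0,-10.8,0,0,0,0,0.28],[0,-11.5,0,0,0,0,0.28]]

```text
clock: 12.15
position: [0.541, 0.0133, 0.0686]
tool_rot: [0.941, 1.569, 0.964]
force: [-0.2, 1.2, -0.2]
grip_width: 0.0241
```

```bash
python3 - <<'E'
from h import *
st(); save('wrist','w10.png')
E
```

```text
t 12.15 pos [0.541  0.0133 0.0686] yaz 1.594 xdir [ 0.001  0.002 -1.   ] F [-0.2  1.2 -0.2] M [ 0.3   0.   -0.04] grip 0.0241 q [-0.12  0.66 -0.01  1.95  0.01  0.53  1.45]
```

View pics/w10.png

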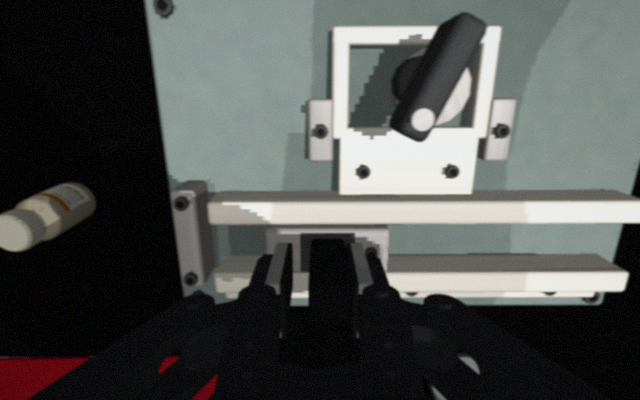

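step_arm:
  targets:
    - [[0,-0.8,0,0,0,0,0.28],[0,-1.4,0,0,0,0,0.28],[0,-1.8,0,0,0,0,0.28],[0,-2.1,0,0,0,0,0.28],[0,-2.3,0,0,0,0,0.28],[0,-2.4,0,0,0,0,0.28]]

```text
clock: 12.8
position: [0.5415, -0.0114, 0.0686]
tool_rot: [0.836, 1.569, 0.859]
force: [0.5, 1.4, 1.7]
grip_width: 0.024
```

```bash
python3 - <<'E'
from h import *
import pickle
s=st(); pickle.dump(s,open('w11.pkl','wb')); im=save('wrist','w11.png')
cv2.imwrite('pics/w11c.png',cv2.resize(im[160:320,150:450,::-1],None,fx=2.6,fy=2.6,interpolation=cv2.INTER_CUBIC))
E
```

```text
t 12.8 pos [ 0.5415 -0.0114  0.0686] yaz 1.594 xdir [ 0.001  0.002 -1.   ] F [0.5 1.4 1.7] M [ 0.24  0.02 -0.02] grip 0.024 q [-0.07  0.66 -0.02  1.95  0.02  0.53  1.49]
```

View pics/w11c.png

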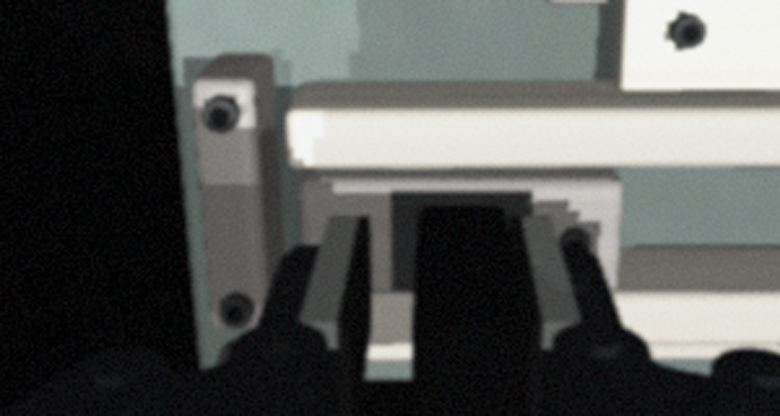

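```bash
python3 - <<'E'
from h import *
import pickle
s=pickle.load(open('w11.pkl','rb'))
f=lambda u,v,z: atz('wrist',(150+(u+.5)/2.6-.5,160+(v+.5)/2.6-.5),z,s)
print('stop',f(258,150,.032),f(253,110,.032),'gauge l',f(302,200,.036),'r',f(620,200,.036))
E
```

```text
stop [ 0.52594801 -0.04656632  0.032     ] [ 0.51811885 -0.04720806  0.032     ] gauge l [ 0.53412304 -0.03796936  0.036     ] r [0.53281693 0.0208928  0.036     ]
```

step_arm:
  targets:
    - [[0,-0.3,0,0,0,0,0.28],[0,-0.5,0,0,0,0,0.28],[0,-0.65,0,0,0,0,0.28],[0,-0.75,0,0,0,0,0.28],[0,-0.8,0,0,0,0,0.28]]

```text
clock: 13.35
position: [0.5417, -0.0191, 0.0686]
tool_rot: [0.984, 1.568, 1.007]
force: [-0.2, 6.2, 3.6]
grip_width: 0.0241
```

```bash
python3 - <<'E'
from h import *
import pickle
s=st(); pickle.dump(s,open('w12.pkl','wb')); im=save('wrist','w12.png')
cv2.imwrite('pics/w12c.png',cv2.resize(im[160:320,150:450,::-1],None,fx=2.6,fy=2.6,interpolation=cv2.INTER_CUBIC))
E
```

```text
t 13.35 pos [ 0.5417 -0.0191  0.0686] yaz 1.594 xdir [ 0.001  0.002 -1.   ] F [-0.2  6.2  3.6] M [1.41 0.23 0.01] grip 0.0241 q [-0.06  0.66 -0.02  1.95  0.02  0.53  1.5 ]
```

View pics/w12c.png

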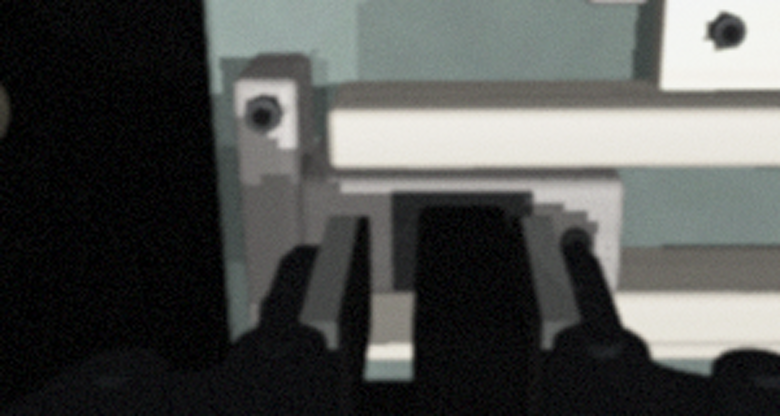

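step_arm:
  targets:
    - [[0,0.25,0,0,0,0,0.4],[0,0.25,0,0,0,0,0.5],[0,0.25,0,0,0,0,0.5],[-1,0.25,0,0,0,0,0.5],[-3,0.25,0,0,0,0,0.5],[-6,0.25,0,0,0,0,0.5],[-8,3,0,0,0,0,1],[-8,5,1,0,0,0,1],[-8,5,1,0,0,0,1],[-8,5,1,0,0,0,1]]

```text
clock: 14.4
position: [0.5503, 0.0309, 0.1491]
tool_rot: [0.877, 1.569, 0.9]
force: [-0.4, -0.2, 0.6]
grip_width: 0.0852
```

```bash
python3 - <<'E'
from h import *
import pickle
s=st(); pickle.dump(s,open('w13.pkl','wb')); im=save('wrist','w13.png'); save('side','s13.png')
cv2.imwrite('pics/w13c.png',cv2.resize(im[90:260,150:490,::-1],None,fx=2.3,fy=2.3,interpolation=cv2.INTER_CUBIC))
a=cv2.imread('pics/s13.png')[150:300,200:400]; cv2.imwrite('pics/s13c.png',cv2.resize(a,None,fx=4,fy=4,interpolation=cv2.INTER_CUBIC))
E
```

```text
t 14.4 pos [0.5503 0.0309 0.1491] yaz 1.594 xdir [ 0.001  0.002 -1.   ] F [-0.4 -0.2  0.6] M [-0.04  0.    0.  ] grip 0.0852 q [-0.15  0.54 -0.02  1.89  0.01  0.71  1.42]
```

View pics/w13.png

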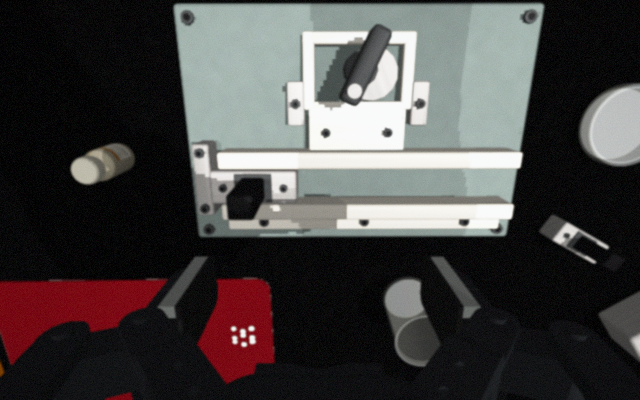

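View pics/w13c.png

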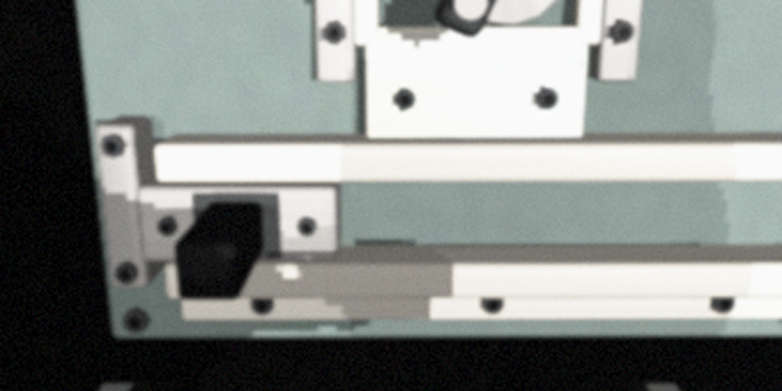

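View pics/s13c.png

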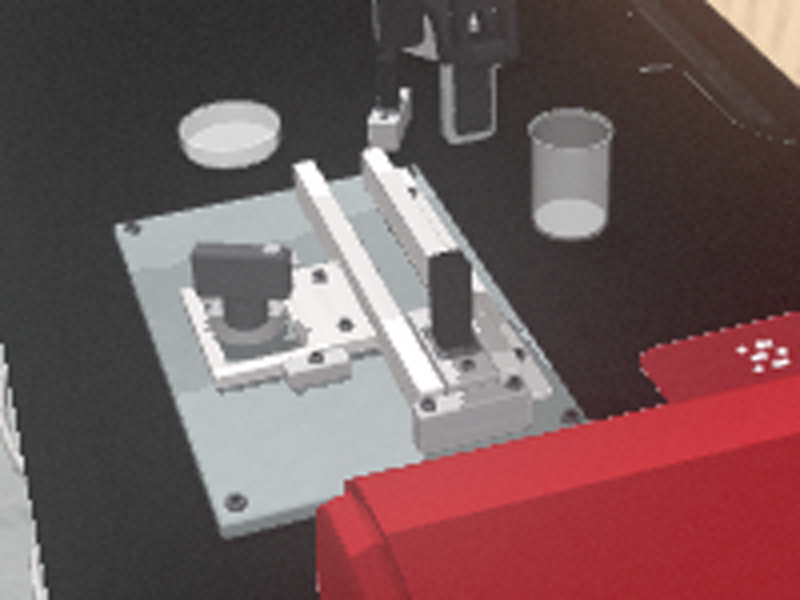

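```bash
python3 - <<'E'
from h import *
import pickle
edges('pics/w13.png','w13.pkl',[355,380,400,420,440,480],[(148,156,1),(165,174,-1),(199,210,1),(213,218,-1)])
s=pickle.load(open('w13.pkl','rb'))
f=lambda u,v,z: atz('wrist',(150+(u+.5)/2.3-.5,90+(v+.5)/2.3-.5),z,s)
n=np.array([np.cos(.0248),np.sin(.0248),0]);t=np.array([-n[1],n[0],0])
print('stop',1000*t@f(136,170,.032),'gauge l/r along',1000*t@f(140,200,.036),1000*t@f(338,215,.036),'across',1000*n@f(320,187,.036),1000*n@f(320,252,.036))
E
```

```text
[[516.8 527.8 554.5 564. ]
 [516.8 527.8 554.5 564. ]
 [516.7 527.8 554.5 564.2]
 [516.5 527.8 554.5 564.1]
 [516.5 527.7 554.5 564.1]
 [516.3 527.8 554.2 564.2]]
edges [516.61 527.78 554.48 564.14] bars 11.173683777971519 9.666097229913248 inner 26.695242512281993 outer-24 23.53502352016676 centre 25.115133016224377
stop -60.04673238376047 gauge l/r along -58.42255880499558 1.2110144401105831 across 528.9674079513442 549.4380079168515
```

```bash
python3 - <<'E'
from h import *
bot.job_done(); st()
E
```

```text
the job is handed in; nothing more can be done
the job is handed in; nothing more can be done
```

The lane is set to about 25.5–25.9 mm, and the gauge stands released against the end stop. I handed the job in at about 14.5 s on the clock, and no verdict was reported.

- **Setting:** I gripped the bar head and turned it clockwise about 0.95 rad. A look from above then put the lane at 26.5–27.1 mm, so I took hold again and turned it 0.15 rad more.
- **Proof:** With the jaws loose around the post, the gauge slid the full lane at about 1 N. It met the stop at about 6 N, and I released it without lifting it.
- **Last checks:**
  - The wrist view shows the gauge within about 2 mm of the stop face.
  - In the side view it stands upright between the rails.
  - I did not measure the beaker, dish and vial afterwards, but they look untouched in the last views.
- **Disagreements:**
  - The width readings do not agree exactly. Inner edges alone give 26.7 mm, the centre-to-centre reading 25.1 mm, and the bevel-corrected estimate is about 25.9 mm. All lie within 24.2–27.2 mm.
  - The fence's far edge was hard to read because of its foot.
  - The two views before and after the first turn differ by about 0.7 mm from the 8 mm/rad rule.

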